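# Hang the painted ware on its drying pegs

### The job

Take the wide tumbler and the slim tall vase out of their sloping cradles and put each upside down over its own empty peg on the drying board: the tumbler on the thick short peg, the vase on the thin tall one, mouth fully down on the peg's foot and standing straight. The ware is fragile, so lower it gently rather than dropping or banging it, and leave the cup already on the board and the other things on the table where they are.

Things in the scene. Friction and masses are not known exactly. Their poses are not given: they have to be found in the camera images.
- tumbler: wide straight tumbler, outside diameter 62 mm, 100 mm long, wall 5 mm (bore 52 mm), bottom 6 mm thick. Origin: centre of the closed bottom's outside; z runs along the axis, out of the mouth. Starts in its cradle, mouth low against the stop, axis 30 degrees below level along the cradle's x, closed end free in the air. Loose, 140 to 280 g, white with blue bands.
- tumbler_rim (a point): centre of the tumbler's mouth, 100 mm from its bottom along its z
- vase: slim straight tall vase, outside diameter 46 mm, 140 mm long, wall 5 mm (bore 36 mm, too narrow for a thick peg), bottom 6 mm thick. Origin: centre of the closed bottom's outside; z runs along the axis, out of the mouth. Starts in its cradle, mouth low against the stop, axis 30 degrees below level along the cradle's x, closed end free in the air. Loose, 140 to 280 g, white with blue bands.
- vase_rim (a point): centre of the vase's mouth, 140 mm from its bottom along its z
- cradle_tumbler: fixed sloping wooden cradle. Origin on the table under the middle of its 125 mm base board; x points level towards the low, mouth end. Two 12 mm dowels slope down 30 degrees to +x, with a low stop at the low end. 48 mm wide and the dowels reach 62 mm up the tumbler from its mouth. Mouth centre starts 45 mm along +x and 57 mm up, the bottom 42 mm along -x and 107 mm up.
- cradle_vase: fixed sloping wooden cradle. Origin on the table under the middle of its 125 mm base board; x points level towards the low, mouth end. Two 12 mm dowels slope down 30 degrees to +x, with a low stop at the low end. 40 mm wide and the dowels reach 87 mm up the vase from its mouth. Mouth centre starts 45 mm along +x and 50 mm up, the bottom 76 mm along -x and 120 mm up.
- peg_thick: thick short upright wooden peg, the empty one: 40 mm diameter, bevelled over its top 12 mm to 22 mm, rising 70 mm from a round foot of 84 mm diameter and 8 mm thickness that stands on the drying board. Fixed. Origin: centre of the foot's underside, 15 mm above the table.
- peg_thick_seat (a point): centre of the foot's upper face under the thick peg, 8 mm above the peg's origin; the tumbler's rim comes to rest at this height
- peg_slim: thin tall upright wooden peg: 22 mm diameter, bevelled over its top 12 mm to 12 mm, rising 100 mm from a round foot of 84 mm diameter and 8 mm thickness that stands on the drying board. Fixed. Origin: centre of the foot's underside, 15 mm above the table.
- peg_slim_seat (a point): centre of the foot's upper face under the thin peg, 8 mm above the peg's origin; the vase's rim comes to rest at this height
- rack: drying board, fixed, 130 x 370 x 15 mm, long along its y; origin at the centre of its underside. It carries three pegs 135 mm apart in a row along its y, in any order.
- hung_cup: cup already hanging upside down over the third peg (a second thick one): outside diameter 68 mm, 88 mm tall, its top 111 mm above the table. Loose; leave it. Origin: centre of its closed bottom, now on top.
- glaze_jar: round white jar, 70 mm diameter, 90 mm tall, loose bystander; origin under its centre
- paint_bowl: terracotta bowl, 80 mm across, 40 mm tall, loose bystander; origin under its centre
- brush: thin paint brush lying flat, 160 mm long, loose bystander; origin on its underside
- slip_can: round grey can, 70 mm diameter, 80 mm tall, loose bystander; origin under its centre
- napkin_stand: white ceramic napkin stand, 50 x 120 mm foot, 80 mm tall, two leaning walls, loose bystander; origin under its centre
- tile: terracotta tile, 110 x 110 x 9 mm, loose bystander; origin under its centre
Mind the look-alikes: they are no part of the job. What is shaped like the tumbler but purple or turquoise is not meant. What is shaped like the vase but red is not meant.

How it is judged (in metres and radians):
At the end, for the whole second after the job is handed in: The tumbler is upside down over the thick empty peg and the vase upside down over the thin peg: each rim within 4 mm of the peg's foot, its centre within 9 mm of the peg's axis, its axis within 4 degrees of vertical, and at rest (horizontal distance between tumbler_rim and peg_thick_seat below 0.009 m and z of tumbler_rim in the frame of peg_thick_seat below 0.004 m and angle between each of tumbler, vase's own z axis and vertical above 3.07 rad and linear speed of each of tumbler, vase below 0.01 m/s and horizontal distance between vase_rim and peg_slim_seat below 0.009 m and z of vase_rim in the frame of peg_slim_seat below 0.004 m); the robot touches nothing.
It fails at once if the tumbler or the vase is dropped by more than about 20 mm (moves faster than 0.6 m/s while no finger touches it) ((contact force between tumbler and the fingers below 0.05 N and linear speed of tumbler above 0.6 m/s) or (contact force between vase and the fingers below 0.05 N and linear speed of vase above 0.6 m/s)).
It fails at once if the tumbler or the vase hits a peg with more than 60 N (banged down) (contact force between any of tumbler, vase and peg_thick above 60 N or contact force between any of tumbler, vase and peg_slim above 60 N).
It fails at once if the tumbler or the vase falls onto the drying board or the table top (height (world z) of any of tumbler, tumbler_rim, vase, vase_rim below 0.018 m).
It fails at once if the cup already on the board is moved by more than 25 mm (distance of hung_cup from where it was at the start of the episode above 0.025 m).
It fails at once if a bystander on the table is moved by more than 40 mm (distance of any of glaze_jar, paint_bowl, brush, slip_can, napkin_stand, tile from where it was at the start of the episode above 0.04 m).
It also fails if it takes over 72 s, if anything falls off the work surface, if the arm or the gripper's body presses on something with over 40 N, if the wrist force passes 120 N, or if a joint passes its speed limit or range.

### The arm

A 6-joint arm with a two-finger parallel gripper is mounted at the origin on the work surface. World frame = base frame: x ahead of the robot, y to its left, z up, the work surface at z = 0. Lengths are in m, angles in degrees, forces in N, time in s.
With the tool pointing down it reaches from about 0.25 to 0.725 m from the base axis. Payload 9.7 kg.
Tool frame: the origin (TCP) lies between the finger pads; the fingertips stand 19 mm ahead of it and the grasp point (between the pads) is the TCP; z points along the fingers, y is the line along which they close (so a half turn about z gives the same grasp; the last joint's range is limited). The gripper opens to 85 mm and grips with 20 to 120 N. Pads are 22 mm wide; open, the fingers measure 114 mm over their backs; the gripper's body (76 mm by 85 mm) begins 54 mm behind the grasp point. The pads swing forward as they close: fully open they stand 13 mm farther back than shut.
Start: joints at [73.281, 4.979, 10.078, 95.1, 0, 90], TCP at [0.158, 0.527, 0.25] pointing down, gripper open.
Joint ranges: [-179.16, 179.16], [-48.56, 103.87], [-65.8, 70.77], [-126.05, 130.52], [-82.76, 87.17], [-180, 180]. Speed limits (degrees/s): [127.2, 127.2, 147.25, 180, 180, 180].

### API

Orientations are given as [roll, pitch, yaw] about the fixed x, y, z axes, in that order (R = Rz(yaw) Ry(pitch) Rx(roll)).
In Python, from workcell import telemetry, camera, calibration, workorder gives the robot as it stands.
- The arm moves only by the tool play_rows, never from a script. Its argument "increments" is a list of rows, each a list of 3 entries, a list of its own where there are three numbers: the shift along the tool's x, y, z in mm, then the turn, a rotation vector about the tool's x, y, z in degrees, then the closure, from 0 (fully open) to 1 (shut). In form: [[[x, y, z], [ax, ay, az], jaw], ...]. A call has 1 to 20 rows; each row is the pose to reach, as a shift and turn from the pose commanded when the call began, along the tool's axes at that moment; what a row does not reach only later rows make up. A row lasts 1/10 s, in which the tool goes at most 50 mm and 8.59 degrees, less where a joint would pass 70% of its speed; a pose out of reach is approached as far as the arm can. A call with a gripper value outside its range is refused whole. The fingers move at their own pace and stop on an object; "grip_force" is the grip in N (left out, the last holds). Time passes only in rows, so rows that repeat a pose let the fingers close. It gives the time, the measured TCP pose, the force, the opening and the grip force at its end, in the units of the state.
- telemetry.get_obs(): the state, without advancing time (a new reading comes with each control period).
- camera(name): name is "scene" or "top"; returns (picture, depth): 384x512x3 uint8, red, green, blue; 384x512 float32, m along the optical axis (not along the pixel's ray), 0 where there is no reading.
- calibration(name): a dict with "vertical_fov" (degrees; the focal length in pixels is half the picture's height over the tangent of half this angle, whatever the lens; pixels are square), "cx", "cy" (the principal point, pixels), "rvec" (rotation vector, rad) and "tvec" (3), from world to camera coordinates, as OpenCV has them. Camera axes: x right, y down, z forward; pixel columns grow to the right and rows downward; lengths in m; the calibration is good to about 2 mm. A picture is of the moment at which its call begins. calibration takes no time and is no camera call.
- workorder.job_done(): hands the job in; it is judged then, once.
The state is a dict: "time": time; "q": joint angles; "qd": joint speeds; "joint_efforts": joint torques, N m; "ee_pos": TCP position; "tcp_rot": TCP orientation; "wrist_force": force on the tool from outside, world axes, zero at the start; "torque": the same for the moment, N m; "opening": finger opening in m; "grasp_force": force on a finger pad.
Only numpy, scipy, OpenCV 4.12 (cv2) and the standard library are available. Lean on these libraries where they do the work, as an engineer would, in place of code of your own. Each camera call takes 0.05 s, during which the arm holds its last target. There are 200 camera calls.

## Working session

There is one attempt and no reset: what is moved stays moved. The work goes in short steps, Python scripts to look and compute and a tool call to move; the robot and the scene stay as the last step left them, time stands still between calls to the robot, and variables do not carry over. Pictures are saved under pics/ and viewed, at most 10 in all, crops included, and the job is handed in when it is done.

Besides the shell and the picture viewer there is one more tool, called by a JSON object that holds its "name" and its "arguments". play_rows: Moves the arm, as the interface text tells. Its arguments: {"type":"object","properties":{"increments":{"type":"array"},"grip_force":{"type":"number"}},"required":["increments"]}

```bash
mkdir -p pics; cat > h.py <<'E'
import numpy as np, cv2
from workcell import telemetry, camera, calibration, workorder
def cal(n):
    c=calibration(n); f=192/np.tan(np.radians(c['vertical_fov']/2))
    R=cv2.Rodrigues(np.array(c['rvec'],float))[0]; return f,c['cx'],c['cy'],R,np.array(c['tvec'],float).ravel(),c
def cloud(n,d):
    f,cx,cy,R,t,_=cal(n); v,u=np.mgrid[0:384,0:512]
    P=np.stack([(u-cx)/f*d,(v-cy)/f*d,d],-1); W=(P-t)@R; W[d<=0]=np.nan; return W
E
python3 - <<'E'
from h import *
for n in ('scene','top'):
    p,d=camera(n); np.savez('pics/%s0.npz'%n,p=p,d=d); print(calibration(n))
    cv2.imwrite('pics/%s0.png'%n,cv2.resize(p[...,::-1],(800,600),interpolation=cv2.INTER_CUBIC))
print(telemetry.get_obs())
E
```

```text
{'vertical_fov': 42.44410797004277, 'cx': 249.33968351308894, 'cy': 191.7934265837772, 'rvec': array([ 2.20778826,  0.80885917, -0.35444089]), 'tvec': array([-0.44986497, -0.13398188,  1.77007041])}
{'vertical_fov': 50.65814969635415, 'cx': 248.06336267877757, 'cy': 196.13987756915407, 'rvec': array([ 2.11727495, -2.1491566 ,  0.20817196]), 'tvec': array([0.06713324, 0.54052277, 1.14304456])}
{'time': 0.1, 'q': array([ 7.32823434e+01,  5.00832960e+00,  1.00389701e+01,  9.50997709e+01,
       -5.67008187e-04,  9.00022430e+01]), 'qd': array([ 0.01900976, -0.03849404, -0.00923265,  0.15457541, -0.00322235,
       -0.00048432]), 'joint_efforts': array([ 8.46462535e-04, -5.21559191e+01,  4.65653801e+01,  1.59449381e-02,
       -6.51504664e-06, -6.86996103e-06]), 'ee_pos': array([0.15816019, 0.52657659, 0.24965008]), 'tcp_rot': array([-1.79930870e+02,  5.69714026e-04,  1.63280101e+02]), 'wrist_force': array([ 0.50028431, -0.07887475,  0.20267231]), 'torque': array([-0.00488962, -0.00976143,  0.07008776]), 'grasp_force': 0.0, 'opening': 0.08530438375075829}
```

View pics/scene0.png

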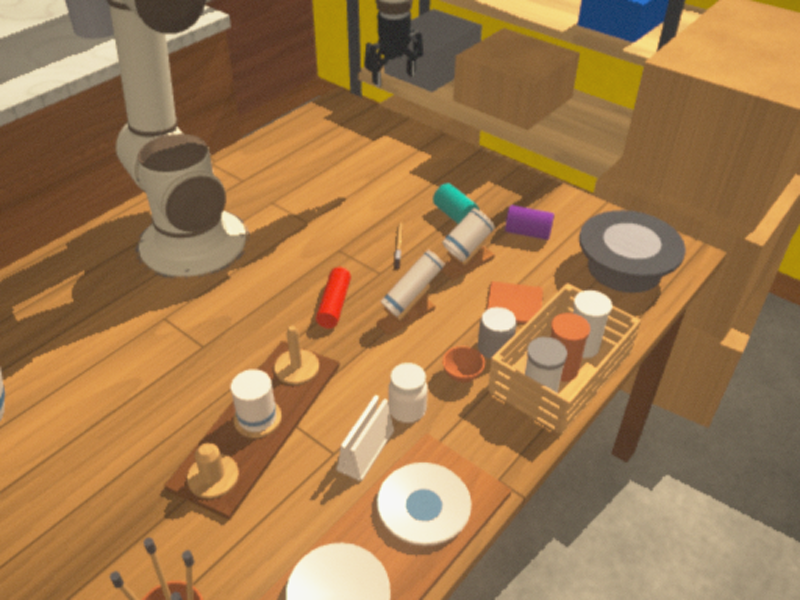

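View pics/top0.png

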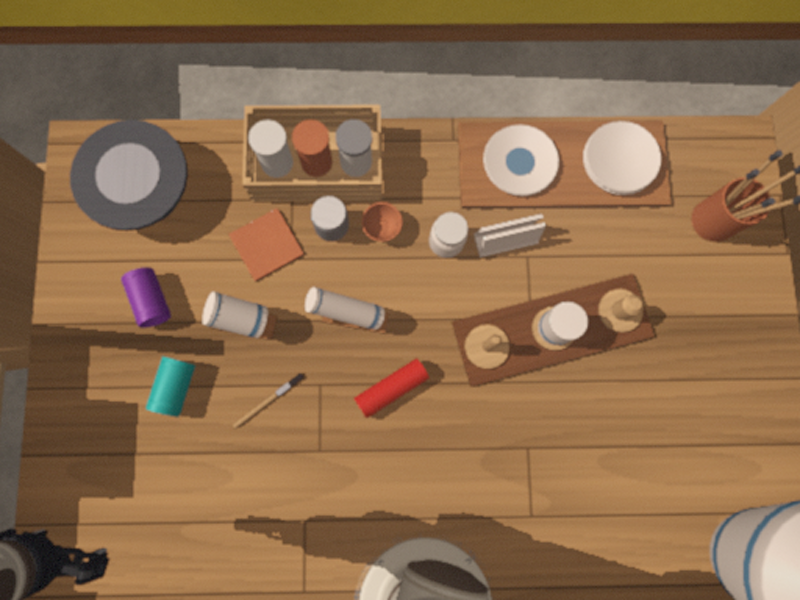

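The vase and the tumbler are the white, blue-banded pieces. In the top picture (800x600) the tumbler is at (238,315), next to the purple (147,297) and turquoise (170,386) look-alikes. The vase is at (345,308), next to the red look-alike (392,388). The slim peg is at (490,345), the hung cup at (562,325) and the empty thick peg at (622,310). I'll fit these next and confirm in one enlarged crop.

```bash
cat > fit.py <<'E'
from h import *
from scipy.optimize import least_squares
def sdf(P,b,a,r,L):  # capped cylinder distance
    s=(P-b)@a; q=np.linalg.norm(P-b-np.outer(s,a),axis=1)-r; h=np.abs(s-L/2)-L/2
    return np.where((q<0)&(h<0),np.maximum(q,h),np.hypot(np.maximum(q,0),np.maximum(h,0)))
E
cat > m.py <<'E'
from fit import *
W={};C={}
for n in ('top','scene'):
    z=np.load(f'pics/{n}0.npz'); W[n]=cloud(n,z['d']); C[n]=z['p'].astype(int)
t=W['top']
def at(u,v): return t[int(v*.64),int(u*.64)]
for nm,u,v in [('tumbler',238,315),('vase',345,308),('slim',490,340),('cup',565,320),('thick',627,303),('jar',449,228),('napkin',510,235),('can',329,215),('bowl',382,222)]: print(nm,at(u,v).round(3))
a30=np.radians(30)
def cup(nm,c0,r,L,mouth,mz):
    for cams in (('top',),('scene',),('top','scene')):
        Q=[]
        for n in cams:
            w=W[n];c=C[n]
            m=(np.hypot(w[...,0]-c0[0],w[...,1]-c0[1])<.085)&(w[...,2]>.045)&(c[...,2]>c[...,0]*.8)
            Q.append(w[m])
        Q=np.vstack(Q)
        def res(p):
            a=np.array([np.cos(p[2])*np.cos(a30),np.sin(p[2])*np.cos(a30),-np.sin(a30)])
            mo=np.array([p[0],p[1],mz+p[3]]); return sdf(Q,mo-a*L,a,r,L)
        s=min((least_squares(res,[c0[0],c0[1]-.04,az,0],loss='soft_l1',f_scale=.002) for az in (-1.4,-1.8)),key=lambda s:s.cost)
        p=s.x; bot=p[:2]-L*np.cos(a30)*np.array([np.cos(p[2]),np.sin(p[2])])
        print(nm,cams,len(Q),'mouth',p[:2].round(4),'dz',p[3].round(4),'az',np.degrees(p[2]).round(1),'bottom',bot.round(4),'med|r|',np.median(abs(s.fun)).round(4))
cup('tumbler',at(238,315),.031,.1,.045,.057)
cup('vase',at(345,308),.023,.14,.045,.05)
def peg(nm,c0,top,r):
    for n in W:
        w=W[n]; d=np.hypot(w[...,0]-c0[0],w[...,1]-c0[1])
        foot=w[(d<.07)&(w[...,2]>.019)&(w[...,2]<.028)]; P=w[(d<.06)&(w[...,2]>.035)]
        def res(p):
            q=P-np.array([p[0],p[1],0]); rr=np.hypot(q[:,0],q[:,1]); R=np.interp(q[:,2],[0,top-.012,top],[r,r,r-(.009 if r>.015 else .005)])
            return np.where(q[:,2]>top-.002,np.maximum(rr-R,0),rr-R)
        s=least_squares(res,c0[:2],loss='soft_l1',f_scale=.002)
        print(nm,n,'foot',((foot.max(0)+foot.min(0))/2).round(4),(foot.max(0)-foot.min(0)).round(3),'peg',s.x.round(4),'maxz',np.nanmax(P[:,2]).round(4),len(P))
peg('slim',at(490,340),.123,.011); peg('thick',at(627,303),.093,.02)
z=np.load('pics/top0.npz')['p'][160:270,80:290,::-1]
cv2.imwrite('pics/crop0.png',cv2.resize(z,None,fx=3.8,fy=3.8,interpolation=cv2.INTER_CUBIC))
E
python3 m.py
```

```text
tumbler [0.52  0.326 0.11 ]
vase [0.529 0.138 0.111]
slim [ 0.47  -0.119  0.106]
cup [ 0.503 -0.253  0.113]
thick [ 0.537 -0.377  0.089]
jar [ 0.683 -0.056  0.091]
napkin [ 0.671 -0.172  0.076]
can [0.713 0.168 0.081]
bowl [0.721 0.068 0.008]
tumbler ('top',) 769 mouth [0.5146 0.2943] dz -0.0004 az -102.1 bottom [0.5328 0.3789] med|r| 0.001
tumbler ('scene',) 98 mouth [0.5117 0.2883] dz -0.0022 az -104.1 bottom [0.5328 0.3723] med|r| 0.0016
tumbler ('top', 'scene') 867 mouth [0.5145 0.2942] dz -0.0003 az -102.1 bottom [0.5327 0.3789] med|r| 0.001
vase ('top',) 677 mouth [0.52   0.0772] dz -0.0002 az -101.0 bottom [0.5431 0.1962] med|r| 0.0009
vase ('scene',) 73 mouth [0.5242 0.0868] dz 0.0073 az -99.2 bottom [0.5436 0.2065] med|r| 0.0016
vase ('top', 'scene') 750 mouth [0.5204 0.0771] dz -0.0001 az -100.7 bottom [0.543  0.1962] med|r| 0.001
slim top foot [ 0.4649 -0.1287  0.0235] [0.123 0.113 0.009] peg [ 0.467  -0.1298] maxz 0.1264 86
slim scene foot [ 0.4685 -0.1317  0.0235] [0.13  0.11  0.009] peg [ 0.4677 -0.1287] maxz 0.1256 180
thick top foot [ 0.5307 -0.3781  0.0235] [0.12  0.121 0.009] peg [ 0.533  -0.3917] maxz 0.0971 228
thick scene foot [ 0.5431 -0.3761  0.0234] [0.109 0.132 0.009] peg [ 0.5346 -0.3904] maxz 0.1014 335
```

View pics/crop0.png

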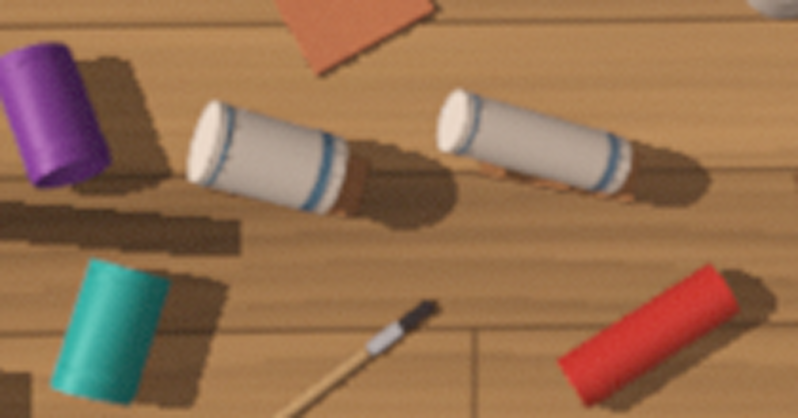

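The crop confirms both: the tumbler (crop pixels 265,155) and the vase (535,140) are white with blue bands, and purple, turquoise and red are the look-alikes. The peg spacing fits too: 0.270 m measured, 2×135 mm expected.

The plan is to grasp with the tool vertical near the free closed end. I then turn it 60° about the closing axis so the tool points outward, 30° below level, with the mouth down.

```bash
cat > g.py <<'E'
from h import *
from scipy.spatial.transform import Rotation as Ro
def now():
    o=telemetry.get_obs(); return o,np.array(o['ee_pos']),Ro.from_euler('xyz',o['tcp_rot'],degrees=True)
def rel(pos,R):
    o,p,Rc=now(); print('shift mm',(Rc.inv().apply(np.array(pos)-p)*1000).round(1),'rotvec',np.degrees((Rc.inv()*R).as_rotvec()).round(2),'| q',np.array(o['q']).round(1),'F',np.array(o['wrist_force']).round(1),'open',round(o['opening'],4),'t',round(o['time'],2))
def down(yaw): return Ro.from_euler('xyz',[180,0,yaw],degrees=True)
E
python3 -c "
from g import *
rel([.528,.358,.25],down(-102.1))"
```

```text
shift mm [-4.027e+02 -5.500e+01 -3.000e-01] rotvec [-5.000e-02 -6.000e-02 -9.462e+01] | q [73.3  5.  10.  95.1 -0.  90. ] F [ 0.5 -0.1  0.2] open 0.0853 t 0.1
```

{"name": "play_rows", "arguments": {"increments": [[[-30,-4,0],[0,0,-7],0],[[-60,-8,0],[0,0,-14],0],[[-90,-12,0],[0,0,-21],0],[[-120,-16,0],[0,0,-28],0],[[-150,-20,0],[0,0,-35],0],[[-180,-24,0],[0,0,-42],0],[[-210,-28,0],[0,0,-49],0],[[-240,-32,0],[0,0,-56],0],[[-270,-36,0],[0,0,-63],0],[[-300,-41,0],[0,0,-70],0],[[-330,-45,0],[0,0,-77],0],[[-360,-49,0],[0,0,-84],0],[[-385,-53,0],[0,0,-90],0],[[-402.7,-55,0],[0,0,-94.6],0],[[-402.7,-55,0],[0,0,-94.6],0],[[-402.7,-55,0],[0,0,-94.6],0]]}}

```text
time: 1.7
ee_pos: [0.528, 0.3581, 0.2497]
tcp_rot: [179.9, -0.0, -102.3]
wrist_force: [-0.1, 0.3, 0.5]
opening: 0.0854
grasp_force: 0.0
```

```bash
python3 -c "
from g import *
rel([.528,.358,.092],down(-102.1))"
```

```text
shift mm [ -0.   -0.2 157.7] rotvec [ 0.05 -0.04 -0.15] | q [ 34.1  17.8  24.8  97.2   0.  -43.6] F [-0.1  0.3  0.5] open 0.0854 t 1.7
```

{"name": "play_rows", "arguments": {"increments": [[[0,0,30],[0,0,0],0],[[0,0,60],[0,0,0],0],[[0,0,85],[0,0,0],0],[[0,0,105],[0,0,0],0],[[0,0,120],[0,0,0],0],[[0,0,130],[0,0,0],0],[[0,0,140],[0,0,0],0],[[0,0,150],[0,0,0],0],[[0,0,157],[0,0,0],0],[[0,0,157],[0,0,0],0],[[0,0,157],[0,0,0],0]]}}

```text
time: 2.8
ee_pos: [0.5282, 0.3583, 0.0935]
tcp_rot: [-180.0, 0.0, -102.1]
wrist_force: [-0.7, 0.6, -0.5]
opening: 0.0855
grasp_force: 0.0
```

{"name": "play_rows", "arguments": {"increments": [[[0,0,0],[0,0,0],0.1],[[0,0,0],[0,0,0],0.15],[[0,0,0],[0,0,0],0.2],[[0,0,0],[0,0,0],0.25],[[0,0,0],[0,0,0],0.3],[[0,0,0],[0,0,0],0.35],[[0,0,0],[0,0,0],0.4],[[0,0,0],[0,0,0],0.5],[[0,0,0],[0,0,0],0.6],[[0,0,0],[0,0,0],1],[[0,0,0],[0,0,0],1],[[0,0,0],[0,0,0],1]], "grip_force": 60}}

```text
time: 4.0
ee_pos: [0.5284, 0.3582, 0.0937]
tcp_rot: [-180.0, 0.0, -102.1]
wrist_force: [1.6, -2.4, 6.7]
opening: 0.0596
grasp_force: 64.2
```

{"name": "play_rows", "arguments": {"increments": [[[0,0,-5],[0,0,0],1],[[0,0,-12],[0,0,0],1],[[0,0,-22],[0,0,0],1],[[0,0,-35],[0,0,0],1],[[0,0,-50],[0,0,0],1],[[0,0,-70],[0,0,0],1],[[0,0,-90],[0,0,0],1],[[0,0,-110],[0,0,0],1],[[0,0,-130],[0,0,0],1],[[0,0,-145],[0,0,0],1],[[0,0,-156],[0,0,0],1],[[0,0,-160],[0,0,0],1],[[0,0,-160],[0,0,0],1]]}}

```text
time: 5.3
ee_pos: [0.5282, 0.3583, 0.2538]
tcp_rot: [-180.0, 0.0, -102.1]
wrist_force: [-0.2, -0.7, -3.5]
opening: 0.06
grasp_force: 65.1
```

```bash
cat > lookheld.py <<'E'
from g import *; from fit import *
import sys
# fit held cup in tool frame: pose rotvec (2 dof) + bottom
def fitcup(r,L,g0,save=None,ang0=30):
    o,p,Rc=now(); Q=[];
    for n in ('top','scene'):
        im,d=camera(n); w=cloud(n,d); c=im.astype(int)
        if save and n=='scene': cv2.imwrite(save,cv2.resize(im[...,::-1],(800,600)))
        a=Rc.apply([np.cos(np.radians(ang0)),0,np.sin(np.radians(ang0))]); ctr=p+a*(L/2-g0)
        m=(np.abs(sdf(w.reshape(-1,3),p-a*g0,a,r,L)).reshape(384,512)<.015)&(c[...,2]>c[...,0]*.8)&(c.sum(-1)>220)
        Q.append(w[m]); print(n,m.sum())
    Q=np.vstack(Q)
    def unp(x):
        a=np.array([np.cos(x[0])*np.cos(x[1]),np.sin(x[1]),np.sin(x[0])*np.cos(x[1])]); b=np.array(x[2:5]); return b,a
    T=Rc.inv().apply(Q-p)
    s=least_squares(lambda x:sdf(T,*unp(x),r,L),[np.radians(ang0),0,-g0*np.cos(np.radians(ang0)),0,-g0*np.sin(np.radians(ang0))],loss='soft_l1',f_scale=.002)
    b,a=unp(s.x); print('axis angles',np.degrees(s.x[:2]).round(2),'bottom(tool mm)',(b*1000).round(1),'med',np.median(abs(s.fun)).round(4))
    print('world: axis',Rc.apply(a).round(4),'bottom',(p+Rc.apply(b)).round(4),'rim',(p+Rc.apply(b+a*L)).round(4))
    # tilt of rest of camera view: nothing else
E
python3 -c "
from lookheld import *
fitcup(.031,.1,.025)
from g import *; rel([.528,.358,.25],down(-102.1))"
```

```text
top 503
scene 117
axis angles [29.71  0.34] bottom(tool mm) [-23.1  -0.1 -13.3] med 0.0012
world: axis [-0.1879 -0.8477 -0.4961] bottom [0.5332 0.3808 0.2671] rim [0.5144 0.2961 0.2175]
shift mm [ 0.1 -0.1  2.5] rotvec [ 0.04 -0.04 -0.02] | q [ 34.2  17.8  25.3  97.5  -0.  -43.7] F [-0.4  0.4 -2.9] open 0.0602 t 5.4
```

```bash
cat >> g.py <<'E'
def place(phi,ang=30):
    f,t=np.radians(phi),np.radians(ang)  # tool axis at ang from cup axis
    z=np.array([np.cos(f)*np.cos(t),np.sin(f)*np.cos(t),-np.sin(t)]); x=(np.array([0,0,-1.])-np.sin(t)*z)/np.cos(t)
    return Ro.from_matrix(np.stack([x,np.cross(z,x),z],1))
E
python3 -c "
from g import *
rel([.53,0.02,.28],place(0))"
```

```text
shift mm [330.2 -73.  -27.3] rotvec [ 40.53 -50.21  70.19] | q [ 34.2  17.8  25.3  97.5  -0.  -43.7] F [-0.4  0.4 -2.9] open 0.0602 t 5.4
```

{"name": "play_rows", "arguments": {"increments": [[[16.5,-3.6,-1.4],[2.03,-2.51,3.51],1],[[33,-7.3,-2.7],[4.05,-5.02,7.02],1],[[49.5,-11,-4.1],[6.08,-7.53,10.53],1],[[66,-14.6,-5.5],[8.1,-10.04,14.04],1],[[82.5,-18.2,-6.8],[10.13,-12.55,17.55],1],[[99,-21.9,-8.2],[12.16,-15.06,21.06],1],[[115.6,-25.5,-9.6],[14.2,-17.6,24.6],1],[[132,-29.2,-10.9],[16.2,-20.1,28.1],1],[[148.6,-32.8,-12.3],[18.2,-22.6,31.6],1],[[165,-36.5,-13.6],[20.3,-25.1,35.1],1],[[181.6,-40.2,-15],[22.3,-27.6,38.6],1],[[198,-43.8,-16.4],[24.3,-30.1,42.1],1],[[214.6,-47.5,-17.7],[26.3,-32.6,45.6],1],[[231,-51,-19.1],[28.4,-35.1,49.1],1],[[247.6,-54.7,-20.5],[30.4,-37.7,52.6],1],[[264,-58.4,-21.8],[32.4,-40.2,56.2],1],[[280.7,-62,-23.2],[34.5,-42.7,59.7],1],[[297,-65.7,-24.6],[36.5,-45.2,63.2],1],[[313.7,-69.3,-25.9],[38.5,-47.7,66.7],1],[[330.2,-73,-27.3],[40.53,-50.21,70.19],1]]}}

```text
time: 7.4
ee_pos: [0.5535, 0.0211, 0.281]
tcp_rot: [179.9, 59.0, 179.7]
wrist_force: [0.4, 0.3, -3.2]
opening: 0.0595
grasp_force: 65.7
```

```bash
python3 -c "
from g import *
o,p,R=now();print(p,np.degrees((R.inv()*place(0)).as_rotvec()))
rel([.534,-.391,.26],place(-36.2))"
```

```text
[0.55354736 0.02110587 0.28102293] [-0.15574866 -0.96538738 -0.15851639]
shift mm [  26.9 -412.2   -4.8] rotvec [31.04 -0.95 18.21] | q [  3.8 -48.5 -46.5  33.   -3.4   2.1] F [ 0.4  0.3 -3.2] open 0.0595 t 7.4
```

{"name": "play_rows", "arguments": {"increments": [[[1.5,-22,0],[1.6,-0.1,0.9],1],[[3,-43,0],[3.2,-0.2,1.8],1],[[4.5,-65,-1],[4.9,-0.2,2.9],1],[[6,-87,-1],[6.5,-0.3,3.8],1],[[7.5,-109,-1],[8.2,-0.3,4.8],1],[[9,-130,-2],[9.8,-0.4,5.7],1],[[10,-152,-2],[11.4,-0.4,6.7],1],[[11.5,-174,-2],[13.1,-0.5,7.7],1],[[13,-195,-2],[14.7,-0.5,8.6],1],[[14,-217,-3],[16.3,-0.6,9.6],1],[[15.5,-239,-3],[18,-0.6,10.5],1],[[17,-260,-3],[19.6,-0.7,11.5],1],[[18.5,-282,-3],[21.2,-0.7,12.5],1],[[20,-304,-4],[22.9,-0.8,13.4],1],[[21,-325,-4],[24.5,-0.8,14.4],1],[[22.5,-347,-4],[26.1,-0.9,15.3],1],[[24,-369,-4],[27.8,-0.9,16.3],1],[[25,-390,-5],[29.4,-0.9,17.2],1],[[26.9,-412.2,-4.8],[31.04,-0.95,18.21],1],[[26.9,-412.2,-4.8],[31.04,-0.95,18.21],1]]}}

```text
time: 9.4
ee_pos: [0.5346, -0.392, 0.2607]
tcp_rot: [-180.0, 60.0, 143.8]
wrist_force: [-0.2, 1.0, -3.4]
opening: 0.0601
grasp_force: 65.7
```

```bash
python3 -c "
from lookheld import *
fitcup(.031,.1,.026,'pics/s1.png')
rel([.534,-.391,.2],place(-36.2))"
```

```text
top 627
scene 564
axis angles [30.63 -0.23] bottom(tool mm) [-23.    0.1 -14.1] med 0.0011
world: axis [ 0.0056 -0.0095 -0.9999] bottom [ 0.5342 -0.3914  0.2877] rim [ 0.5347 -0.3924  0.1877]
shift mm [53.2 -1.  30.3] rotvec [ 0.11 -0.02  0.07] | q [-36.1 -30.  -40.3  19.7   0.1  -0. ] F [ 0.2  0.7 -1.7] open 0.0599 t 9.5
```

{"name": "play_rows", "arguments": {"increments": [[[13,-0.5,7.5],[0,0,0],1],[[30,-1,17.5],[0,0,0],1],[[48,-1,27.5],[0,0,0],1],[[61,-1,35],[0,0,0],1],[[69,-1,40],[0,0,0],1],[[74,-1,42.5],[0,0,0],1],[[78,-1,45],[0,0,0],1],[[82,-1,47.5],[0,0,0],1],[[86.6,-1,50],[0,0,0],1],[[86.6,-1,50],[0,0,0],1],[[86.6,-1,50],[0,0,0],1]]}}

```text
time: 10.6
ee_pos: [0.5348, -0.3913, 0.1627]
tcp_rot: [-180.0, 60.1, 144.0]
wrist_force: [0.4, 0.8, -2.4]
opening: 0.0604
grasp_force: 65.8
```

```bash
python3 -c "
from lookheld import *
fitcup(.031,.1,.026,'pics/s2.png')
im=cv2.imread('pics/s2.png')[300:520,130:400]; cv2.imwrite('pics/c2.png',cv2.resize(im,None,fx=2.5,fy=2.5))
rel([.534,-.391,.1],place(-36.2))"
```

```text
top 534
scene 520
axis angles [30.23 -0.72] bottom(tool mm) [-23.2   0.2 -13.7] med 0.0013
world: axis [-0.0027 -0.0137 -0.9999] bottom [ 0.5347 -0.3909  0.1897] rim [ 0.5344 -0.3923  0.0897]
shift mm [55.3 -0.2 30.6] rotvec [0.12 0.14 0.08] | q [-36.3 -26.1 -49.1   6.8   0.2  -0.1] F [ 0.   0.3 -1.7] open 0.06 t 10.7
```

View pics/c2.png

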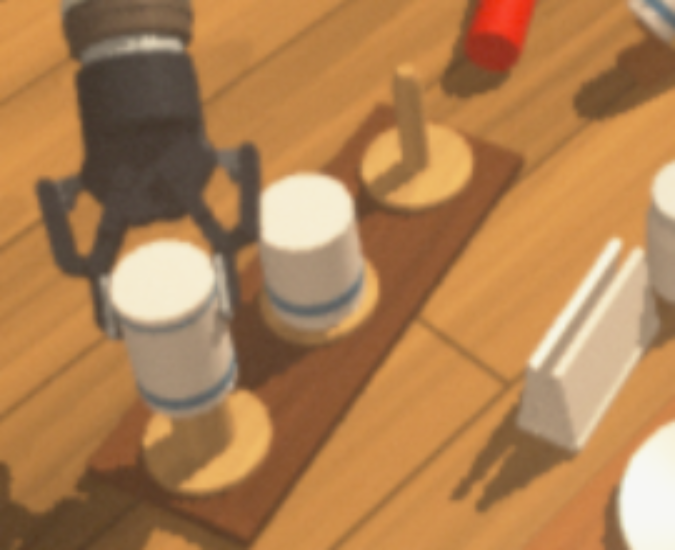

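The picture shows the tumbler (crop pixels 170,330) centred above the thick peg. The gripper linkage is clear of the hung cup (310,250), so I continue down.

{"name": "play_rows", "arguments": {"increments": [[[6,-0.3,3.5],[0,0,0],1],[[12,-0.3,7],[0,0,0],1],[[18,-0.3,10.5],[0,0,0],1],[[24,-0.3,14],[0,0,0],1],[[30,-0.3,17.5],[0,0,0],1],[[36,-0.3,20.8],[0,0,0],1],[[41,-0.3,23.7],[0,0,0],1],[[46,-0.3,26.5],[0,0,0],1],[[50,-0.3,29],[0,0,0],1],[[50,-0.3,29],[0,0,0],1],[[50,-0.3,29],[0,0,0],1]]}}

```text
time: 11.8
ee_pos: [0.5348, -0.3917, 0.1049]
tcp_rot: [-180.0, 60.1, 144.0]
wrist_force: [-0.1, 0.0, -2.0]
opening: 0.0601
grasp_force: 65.8
```

```bash
python3 -c "
from lookheld import *
fitcup(.031,.1,.026)
rel([.534,-.391,.1],place(-36.2))"
```

```text
top 477
scene 519
axis angles [30.53 -0.35] bottom(tool mm) [-23.3  -0.1 -13.7] med 0.0014
world: axis [ 0.0053 -0.0116 -0.9999] bottom [ 0.5346 -0.3916  0.132 ] rim [ 0.5351 -0.3928  0.032 ]
shift mm [5.3 0.1 1.6] rotvec [0.12 0.15 0.08] | q [-36.3 -21.4 -53.1  -1.8   0.2  -0.1] F [-0.1  0.4 -2.4] open 0.0599 t 11.9
```

{"name": "play_rows", "arguments": {"increments": [[[1.2,0,0.7],[0,0,0],1],[[2.4,0,1.4],[0,0,0],1],[[3.6,0,2.1],[0,0,0],1],[[4.8,0,2.8],[0,0,0],1],[[6,0,3.5],[0,0,0],1],[[6.8,0,3.9],[0,0,0],1],[[6.8,0,3.9],[0,0,0],1],[[6.8,0,3.9],[0,0,0],1]]}}

```text
time: 12.7
ee_pos: [0.5348, -0.3916, 0.0969]
tcp_rot: [-180.0, 60.1, 144.0]
wrist_force: [0.4, -0.0, -2.6]
opening: 0.0601
grasp_force: 65.9
```

{"name": "play_rows", "arguments": {"increments": [[[0.4,0,0.25],[0,0,0],1],[[0.9,0,0.5],[0,0,0],1],[[1.3,0,0.75],[0,0,0],1],[[1.3,0,0.75],[0,0,0],1]]}}

```text
time: 13.1
ee_pos: [0.5352, -0.392, 0.0968]
tcp_rot: [-180.0, 60.2, 144.0]
wrist_force: [-3.5, 1.8, 4.8]
opening: 0.0599
grasp_force: 66.4
```

{"name": "play_rows", "arguments": {"increments": [[[0,0,0],[0,0,0],0.3],[[0,0,0],[0,0,0],0.25],[[0,0,0],[0,0,0],0.2],[[0,0,0],[0,0,0],0.15],[[0,0,0],[0,0,0],0.1],[[0,0,0],[0,0,0],0.05],[[0,0,0],[0,0,0],0],[[0,0,0],[0,0,0],0],[[0,0,0],[0,0,0],0]]}}

```text
time: 14.0
ee_pos: [0.5348, -0.3916, 0.0955]
tcp_rot: [-180.0, 60.1, 144.0]
wrist_force: [-0.2, 0.5, 0.8]
opening: 0.0856
grasp_force: 0.0
```

{"name": "play_rows", "arguments": {"increments": [[[0,0,-3],[0,0,0],0],[[0,0,-8],[0,0,0],0],[[0,0,-15],[0,0,0],0],[[0,0,-25],[0,0,0],0],[[0,0,-35],[0,0,0],0],[[0,0,-47],[0,0,0],0],[[0,0,-60],[0,0,0],0],[[0,0,-75],[0,0,0],0],[[0,0,-90],[0,0,0],0],[[-10,0,-100],[0,0,0],0],[[-30,0,-100],[0,0,0],0],[[-60,0,-100],[0,0,0],0],[[-90,0,-100],[0,0,0],0],[[-90,0,-100],[0,0,0],0]]}}

```text
time: 15.4
ee_pos: [0.5024, -0.368, 0.2298]
tcp_rot: [-180.0, 60.5, 144.0]
wrist_force: [-0.2, 0.3, 0.8]
opening: 0.0854
grasp_force: 0.0
```

```bash
python3 - <<'E'
from g import *; from fit import *
im,d=camera('scene'); cv2.imwrite('pics/s3.png',cv2.resize(im[...,::-1],(800,600)))
Q=[]
for n in ('top','scene'):
    im,d=camera(n); w=cloud(n,d); c=im.astype(int)
    m=(np.hypot(w[...,0]-.5345,w[...,1]+.3915)<.05)&(w[...,2]>.04)&(c[...,2]>c[...,0]*.8); Q.append(w[m])
Q=np.vstack(Q)
def U(x):
    a=np.array([x[0],x[1],-1]);a/=np.linalg.norm(a);return x[2:5],a
s=least_squares(lambda x:sdf(Q,*U(x),.031,.1),[0,0,.5345,-.3915,.123],loss='soft_l1',f_scale=.002)
b,a=U(s.x);print('tumbler rim',(b+a*.1).round(4),'tilt',np.degrees(np.arccos(-a[2])).round(2))
rel([.45,-.1,.28],down(-101))
E
```

```text
tumbler rim [ 0.5361 -0.3934  0.0237] tilt 1.35
shift mm [  48.9  185.8 -200. ] rotvec [ -59.4    37.79 -102.8 ] | q [-36.3 -36.6 -48.3  18.3   0.2  -0.1] F [ 0.3 -0.2 -0. ] open 0.0851 t 15.55
```

```bash
python3 - <<'E'
import numpy as np
from scipy.optimize import least_squares
D=np.array([[5.008,10.039,95.1,.5498,.2497],[17.8,24.8,97.2,.638,.2497],[-30,-40.3,19.7,.663,.2607],[-26.1,-49.1,6.8,.6626,.1627],[-21.4,-53.1,-1.8,.663,.1049],[-36.6,-48.3,18.3,.6227,.2298],[17.8,25.3,97.5,.6383,.2538]])
q=np.radians(D[:,:3]); e=lambda a:np.exp(-1j*a)
def P(c,q2,q3,q4): return c[0]*1j+c[1]*1j*e(q2)+(c[2]+1j*c[3])*e(q2-q3)+(c[4]+1j*c[5])*e(q2-q3+q4)
f=lambda c:(lambda r:np.r_[r.real,r.imag])(P(c,*q.T)-D[:,3]-1j*D[:,4])
s=least_squares(f,[.15,.4,.4,0,.2,0]);c=s.x;print(c.round(3),abs(s.fun).max())
lo=[-48.5,-65.8,-126];hi=[103.8,70.7,130.5]
for r,zs in((.485,(.14,.2,.26,.28)),):
  for z in zs:
    for pit in (50,60,70,80,90):
      s=least_squares(lambda x:(lambda d:[d.real,d.imag])(P(c,np.radians(x[0]),np.radians(x[1]),np.radians(pit-x[0]+x[1]))-r-1j*z),[-10,-20],bounds=(lo[:2],hi[:2]))
      print(z,pit,s.x.round(1),round(pit-s.x[0]+s.x[1],1),'err mm',round(1e3*np.hypot(*s.fun),1))
E
```

```text
[0.162 0.407 0.518 0.038 0.402 0.004] 0.005226899941764868
0.14 50 [-46.6 -50.5] 46.1 err mm 0.0
0.14 60 [-35.9 -40.9] 55.1 err mm 0.0
0.14 70 [-25.6 -31.3] 64.3 err mm 0.0
0.14 80 [-15.4 -21.8] 73.5 err mm 0.0
0.14 90 [ -5.4 -12.5] 82.9 err mm 0.0
0.2 50 [-45.9 -43.6] 52.3 err mm 0.0
0.2 60 [-35.5 -34. ] 61.5 err mm 0.0
0.2 70 [-25.3 -24.5] 70.8 err mm 0.0
0.2 80 [-15.2 -15.1] 80.1 err mm 0.0
0.2 90 [-5.3 -5.8] 89.5 err mm 0.0
0.26 50 [-44.2 -36.1] 58.1 err mm 0.0
0.26 60 [-34.1 -26.5] 67.5 err mm 0.0
0.26 70 [-24. -17.] 77.1 err mm 0.0
0.26 80 [-14.1  -7.5] 86.6 err mm 0.0
0.26 90 [-4.3  1.8] 96.1 err mm 0.0
0.28 50 [-43.5 -33.5] 59.9 err mm 0.0
0.28 60 [-33.4 -23.9] 69.5 err mm 0.0
0.28 70 [-23.4 -14.3] 79.1 err mm 0.0
0.28 80 [-13.5  -4.8] 88.7 err mm 0.0
0.28 90 [-3.7  4.6] 98.3 err mm 0.0
```

{"name": "play_rows", "arguments": {"increments": [[[2.7,10,-11],[-3.3,2.1,-5.7],0],[[5.4,20,-22],[-6.6,4.2,-11.4],0],[[8.1,31,-33],[-9.9,6.3,-17.1],0],[[10.9,41,-44],[-13.2,8.4,-22.8],0],[[13.6,52,-55],[-16.5,10.5,-28.6],0],[[16.3,62,-67],[-19.8,12.6,-34.3],0],[[19,72,-78],[-23.1,14.7,-40],0],[[21.7,83,-89],[-26.4,16.8,-45.7],0],[[24.5,93,-100],[-29.7,18.9,-51.4],0],[[27.2,103,-111],[-33,21,-57.1],0],[[29.9,113.5,-122],[-36.3,23.1,-62.8],0],[[32.6,124,-133],[-39.6,25.2,-68.5],0],[[35.3,134,-144],[-42.9,27.3,-74.2],0],[[38,144.5,-155.5],[-46.2,29.4,-80],0],[[40.8,155,-166.7],[-49.5,31.5,-85.7],0],[[43.5,165,-178],[-52.8,33.6,-91.4],0],[[46.2,175.5,-189],[-56.1,35.7,-97.1],0],[[48.9,185.8,-200],[-59.4,37.8,-102.8],0],[[48.9,185.8,-200],[-59.4,37.8,-102.8],0]]}}

```text
time: 17.45
ee_pos: [0.4503, -0.0988, 0.2795]
tcp_rot: [179.8, -0.1, -100.7]
wrist_force: [-0.2, -0.3, 0.6]
opening: 0.0852
grasp_force: 0.0
```

```bash
cat >> g.py <<'E'
def tilt(az,el):  # tool z at el below level, heading az; x in mouth direction plane, y level
    return place(az,0)*Ro.identity() if 0 else Ro.from_euler('xyz',[180,0,az],degrees=True)*Ro.from_euler('y',-(90-el) if 0 else (90-el),degrees=True)
E
python3 -c "
from g import *
R=tilt(-101,60);print(R.as_matrix().round(3))
rel([.548,.2245,.2],R)"
```

```text
[[-0.165 -0.982 -0.095]
 [-0.85   0.191 -0.491]
 [ 0.5    0.    -0.866]]
shift mm [-335.9  -36.    79.1] rotvec [ 0.1  29.94  0.3 ] | q [-12.3  -6.2   2.3  98.7  -0.1 -91.6] F [-0.2 -0.3  0.6] open 0.0852 t 17.45
```

{"name": "play_rows", "arguments": {"increments": [[[-24,-2.5,0],[0,2.2,0],0],[[-48,-5,0],[0,4.4,0],0],[[-72,-7.5,0],[0,6.6,0],0],[[-96,-10,0],[0,8.8,0],0],[[-120,-12.5,5],[0,11,0],0],[[-144,-15,10],[0,13.2,0.1],0],[[-168,-18,15],[0,15.4,0.1],0],[[-192,-20.5,20],[0,17.6,0.2],0],[[-216,-23,27],[0,19.8,0.2],0],[[-240,-25.5,35],[0,22,0.2],0],[[-264,-28,45],[0,24.2,0.3],0],[[-288,-31,55],[0,26.4,0.3],0],[[-312,-33.5,67],[0,28.3,0.3],0],[[-336,-36,79],[0.1,29.94,0.3],0],[[-336,-36,79],[0.1,29.94,0.3],0],[[-336,-36,79],[0.1,29.94,0.3],0]]}}

```text
time: 19.05
ee_pos: [0.5497, 0.222, 0.2004]
tcp_rot: [-179.8, -30.0, -101.4]
wrist_force: [-0.6, -0.8, 0.1]
opening: 0.0853
grasp_force: 0.0
```

```bash
python3 -c "
from g import *
rel([.538,.1705,.105],tilt(-101,60))"
```

```text
shift mm [ -2.    1.6 109. ] rotvec [ 0.02 -0.01 -0.36] | q [ 31.5  29.8  30.3 111.8 -21.6 -43. ] F [-0.6 -0.8  0.1] open 0.0853 t 19.05
```

{"name": "play_rows", "arguments": {"increments": [[[0,0.5,15],[0,0,-0.1],0],[[-1,1,30],[0,0,-0.2],0],[[-1,1.5,45],[0,0,-0.36],0],[[-2,1.6,60],[0,0,-0.36],0],[[-2,1.6,72],[0,0,-0.36],0],[[-2,1.6,82],[0,0,-0.36],0],[[-2,1.6,92],[0,0,-0.36],0],[[-2,1.6,100],[0,0,-0.36],0],[[-2,1.6,106],[0,0,-0.36],0],[[-2,1.6,109],[0,0,-0.36],0],[[-2,1.6,109],[0,0,-0.36],0],[[-2,1.6,109],[0,0,-0.36],0]]}}

```text
time: 20.25
ee_pos: [0.5386, 0.1712, 0.1062]
tcp_rot: [-179.9, -30.0, -101.0]
wrist_force: [0.0, 0.1, -0.0]
opening: 0.0852
grasp_force: 0.0
```

{"name": "play_rows", "arguments": {"increments": [[[0,0,0],[0,0,0],0.1],[[0,0,0],[0,0,0],0.15],[[0,0,0],[0,0,0],0.2],[[0,0,0],[0,0,0],0.25],[[0,0,0],[0,0,0],0.3],[[0,0,0],[0,0,0],0.35],[[0,0,0],[0,0,0],0.4],[[0,0,0],[0,0,0],0.45],[[0,0,0],[0,0,0],0.5],[[0,0,0],[0,0,0],0.55],[[0,0,0],[0,0,0],0.6],[[0,0,0],[0,0,0],0.7],[[0,0,0],[0,0,0],1],[[0,0,0],[0,0,0],1],[[0,0,0],[0,0,0],1]], "grip_force": 60}}

```text
time: 21.75
ee_pos: [0.5386, 0.171, 0.1061]
tcp_rot: [-179.9, -30.0, -101.0]
wrist_force: [2.4, -0.8, 2.6]
opening: 0.0442
grasp_force: 61.1
```

{"name": "play_rows", "arguments": {"increments": [[[2.5,0,-4.3],[0,0,0],1],[[6,0,-10.4],[0,0,0],1],[[11,0,-19],[0,0,0],1],[[18,0,-31],[0,0,0],1],[[27,0,-47],[0,0,0],1],[[37,0,-64],[0,0,0],1],[[47,0,-81],[0,0,0],1],[[57,0,-99],[0,0,0],1],[[67,0,-116],[0,0,0],1],[[77,0,-133],[0,0,0],1],[[85,0,-147],[0,0,0],1],[[90,0,-156],[0,0,0],1],[[90,0,-156],[0,0,0],1]]}}

```text
time: 23.05
ee_pos: [0.5385, 0.1712, 0.2879]
tcp_rot: [-179.8, -29.9, -101.0]
wrist_force: [-0.3, -0.2, -1.2]
opening: 0.0444
grasp_force: 61.3
```

```bash
python3 -c "
from lookheld import *
fitcup(.023,.14,.03,'pics/s4.png',60)
rel([.467,-.129,.29],place(-15.4,60))"
```

```text
top 573
scene 98
axis angles [60.17  0.15] bottom(tool mm) [-15.    0.2 -24.4] med 0.0011
world: axis [-0.1651 -0.8475 -0.5044] bottom [0.5431 0.1959 0.3017] rim [0.52   0.0773 0.231 ]
shift mm [269.1  13.1 150.3] rotvec [ -0.   -45.27  97.97] | q [ 28.2  25.5  34.  118.5 -22.8 -46.8] F [ 0.3  1.  -1.6] open 0.044 t 23.15
```

{"name": "play_rows", "arguments": {"increments": [[[13.5,0.7,7.5],[0,-2.26,4.9],1],[[27,1.3,15],[0,-4.53,9.8],1],[[40.4,2,22.5],[0,-6.8,14.7],1],[[54,2.6,30],[0,-9.05,19.6],1],[[67,3.3,37.6],[0,-11.3,24.5],1],[[81,4,45],[0,-13.6,29.4],1],[[94,4.6,52.6],[0,-15.8,34.3],1],[[108,5.2,60],[0,-18.1,39.2],1],[[121,6,67.6],[0,-20.4,44.1],1],[[134.5,6.5,75],[0,-22.6,49],1],[[148,7.2,82.7],[0,-24.9,53.9],1],[[161.5,7.9,90],[0,-27.2,58.8],1],[[175,8.5,97.7],[0,-29.4,63.7],1],[[188,9.2,105],[0,-31.7,68.6],1],[[202,9.8,112.7],[0,-34,73.5],1],[[215,10.5,120],[0,-36.2,78.4],1],[[229,11.1,127.8],[0,-38.5,83.3],1],[[242,11.8,135],[0,-40.7,88.2],1],[[256,12.4,143],[0,-43,93.1],1],[[269.1,13.1,150.3],[0,-45.27,97.97],1]]}}

```text
time: 25.15
ee_pos: [0.4661, -0.1296, 0.2888]
tcp_rot: [179.9, 30.0, 164.4]
wrist_force: [-0.6, -0.4, -2.2]
opening: 0.0439
grasp_force: 61.5
```

{"name": "play_rows", "arguments": {"increments": [[[0,0,0],[0,0,0],1],[[0,0,0],[0,0,0],1]]}}

```text
time: 25.35
ee_pos: [0.4663, -0.129, 0.2894]
tcp_rot: [-179.9, 29.9, 164.7]
wrist_force: [-0.6, 0.1, -1.7]
opening: 0.0442
grasp_force: 61.7
```

```bash
python3 -c "
from lookheld import *
fitcup(.023,.14,.029,'pics/s5.png',60)
rel([.467,-.129,.24],place(-15.4,60))"
```

```text
top 260
scene 203
axis angles [59.89 -0.45] bottom(tool mm) [-17.    0.3 -25.6] med 0.0011
world: axis [-0.0058 -0.0075 -1.    ] bottom [ 0.4683 -0.1292  0.3201] rim [ 0.4675 -0.1303  0.1801]
shift mm [24.7 -0.3 43.3] rotvec [ 0.   -0.08  0.1 ] | q [-15.4 -32.2 -21.7  70.6   0.   -0.1] F [-0.4 -1.1 -2.2] open 0.0439 t 25.45
```

{"name": "play_rows", "arguments": {"increments": [[[5,-0.5,8.7],[0,0,0],1],[[11,-0.7,19],[0,0,0],1],[[17,-0.7,29.5],[0,0,0],1],[[21,-0.7,36.4],[0,0,0],1],[[24,-0.7,41.6],[0,0,0],1],[[27,-0.7,46.8],[0,0,0],1],[[30,-0.7,52],[0,0,0],1],[[32.5,-0.7,56.3],[0,0,0],1],[[32.5,-0.7,56.3],[0,0,0],1],[[32.5,-0.7,56.3],[0,0,0],1]]}}

```text
time: 26.45
ee_pos: [0.4668, -0.1298, 0.2255]
tcp_rot: [-180.0, 30.0, 164.6]
wrist_force: [0.0, 0.6, -1.2]
opening: 0.0443
grasp_force: 61.8
```

```bash
python3 -c "
from lookheld import *
fitcup(.023,.14,.029,'pics/s6.png',60)
im=cv2.imread('pics/s6.png')[200:480,130:400]; cv2.imwrite('pics/c6.png',cv2.resize(im,None,fx=2.1,fy=2.1))
rel([.467,-.129,.14],place(-15.4,60))"
```

```text
top 229
scene 180
axis angles [59.77 -0.52] bottom(tool mm) [-16.9   0.2 -25.8] med 0.0014
world: axis [-0.0059 -0.0079 -1.    ] bottom [ 0.4685 -0.13    0.2563] rim [ 0.4676 -0.1311  0.1163]
shift mm [43.1  0.8 74.2] rotvec [-0.01  0.05  0.  ] | q [-15.6 -34.1 -30.   64.1   0.1  -0.2] F [-0.2 -0.9 -2.1] open 0.0442 t 26.55
```

View pics/c6.png

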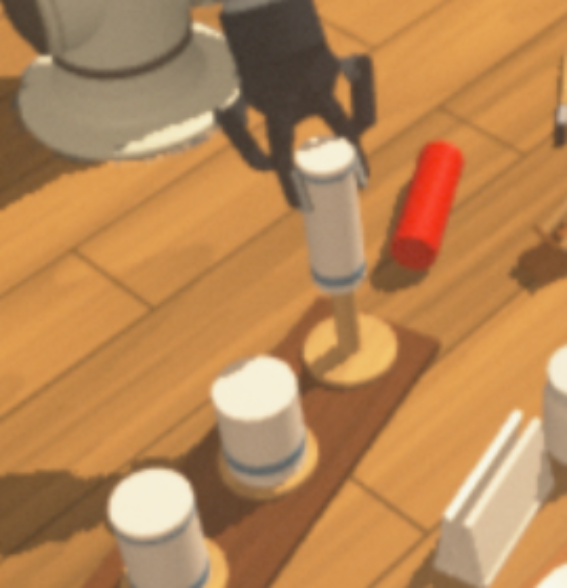

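The crop shows the vase (335,220) over the slim peg. The tumbler (155,530) is standing on its own peg and the hung cup is untouched.

{"name": "play_rows", "arguments": {"increments": [[[3,0.8,5.2],[0,0,0],1],[[6,1.5,10.4],[0,0,0],1],[[10,1.5,17.3],[0,0,0],1],[[14,1.5,24.2],[0,0,0],1],[[18,1.5,31.2],[0,0,0],1],[[22,1.5,38.1],[0,0,0],1],[[26,1.5,45],[0,0,0],1],[[30,1.5,52],[0,0,0],1],[[34,1.5,58.9],[0,0,0],1],[[37,1.5,64.1],[0,0,0],1],[[39.5,1.5,68.4],[0,0,0],1],[[41,1.5,71],[0,0,0],1],[[41,1.5,71],[0,0,0],1],[[41,1.5,71],[0,0,0],1]]}}

```text
time: 27.95
ee_pos: [0.4673, -0.1283, 0.1436]
tcp_rot: [-180.0, 30.0, 164.6]
wrist_force: [0.5, 0.8, -1.1]
opening: 0.0445
grasp_force: 61.8
```

```bash
python3 -c "
from lookheld import *
fitcup(.023,.14,.029,None,60)
rel([.467,-.129,.134],place(-15.4,60))"
```

```text
top 197
scene 162
axis angles [59.48 -0.93] bottom(tool mm) [-17.4   0.5 -25.6] med 0.0013
world: axis [-0.0125 -0.0136 -0.9998] bottom [ 0.4696 -0.1284  0.1745] rim [ 0.4679 -0.1303  0.0345]
shift mm [ 5.1 -0.7  8.4] rotvec [-0.01  0.05  0.  ] | q [-15.3 -35.  -39.5  55.4  -0.    0.1] F [ 0.4 -1.  -2.2] open 0.0439 t 28.05
```

{"name": "play_rows", "arguments": {"increments": [[[0.7,0,1.2],[0,0,0],1],[[1.4,0,2.4],[0,0,0],1],[[2.1,0,3.6],[0,0,0],1],[[2.8,0,4.8],[0,0,0],1],[[3.5,0,6.1],[0,0,0],1],[[4,0,6.9],[0,0,0],1],[[4,0,6.9],[0,0,0],1]]}}

```text
time: 28.75
ee_pos: [0.4671, -0.1283, 0.1352]
tcp_rot: [-180.0, 30.0, 164.6]
wrist_force: [0.5, -0.7, -2.3]
opening: 0.0444
grasp_force: 61.8
```

{"name": "play_rows", "arguments": {"increments": [[[0.25,0,0.45],[0,0,0],1],[[0.5,0,0.9],[0,0,0],1],[[0.75,0,1.3],[0,0,0],1],[[0.75,0,1.3],[0,0,0],1]]}}

```text
time: 29.15
ee_pos: [0.4671, -0.1283, 0.1338]
tcp_rot: [-180.0, 30.0, 164.6]
wrist_force: [0.4, -0.5, -1.9]
opening: 0.044
grasp_force: 61.8
```

{"name": "play_rows", "arguments": {"increments": [[[0.25,0,0.4],[0,0,0],1],[[0.5,0,0.8],[0,0,0],1],[[0.5,0,0.8],[0,0,0],1]]}}

```text
time: 29.45
ee_pos: [0.4671, -0.1283, 0.1329]
tcp_rot: [-180.0, 30.0, 164.6]
wrist_force: [0.5, -0.0, -2.2]
opening: 0.0442
grasp_force: 61.8
```

{"name": "play_rows", "arguments": {"increments": [[[0.25,0,0.4],[0,0,0],1],[[0.5,0,0.8],[0,0,0],1],[[0.5,0,0.8],[0,0,0],1]]}}

```text
time: 29.75
ee_pos: [0.4674, -0.1284, 0.1328]
tcp_rot: [-180.0, 30.1, 164.6]
wrist_force: [-2.9, 1.3, 5.6]
opening: 0.0439
grasp_force: 62.5
```

{"name": "play_rows", "arguments": {"increments": [[[0,0,0],[0,0,0],0.45],[[0,0,0],[0,0,0],0.4],[[0,0,0],[0,0,0],0.35],[[0,0,0],[0,0,0],0.3],[[0,0,0],[0,0,0],0.25],[[0,0,0],[0,0,0],0.2],[[0,0,0],[0,0,0],0.1],[[0,0,0],[0,0,0],0],[[0,0,0],[0,0,0],0],[[0,0,0],[0,0,0],0]]}}

```text
time: 30.75
ee_pos: [0.4671, -0.1283, 0.132]
tcp_rot: [-180.0, 30.0, 164.6]
wrist_force: [-0.5, 0.2, 0.6]
opening: 0.0857
grasp_force: 0.0
```

{"name": "play_rows", "arguments": {"increments": [[[0,0,-3],[0,0,0],0],[[0,0,-8],[0,0,0],0],[[0,0,-15],[0,0,0],0],[[0,0,-25],[0,0,0],0],[[0,0,-35],[0,0,0],0],[[0,0,-47],[0,0,0],0],[[0,0,-60],[0,0,0],0],[[0,0,-75],[0,0,0],0],[[0,0,-90],[0,0,0],0],[[0,0,-105],[0,0,0],0],[[0,0,-120],[0,0,0],0],[[0,0,-120],[0,0,0],0]]}}

```text
time: 31.95
ee_pos: [0.4092, -0.1123, 0.2388]
tcp_rot: [-180.0, 30.2, 164.6]
wrist_force: [0.5, -0.5, -0.4]
opening: 0.0855
grasp_force: 0.0
```

```bash
python3 - <<'E'
from g import *; from fit import *
W={}
for n in ('top','scene'):
    im,d=camera(n); W[n]=(cloud(n,d),im.astype(int))
    if n=='scene': cv2.imwrite('pics/s7.png',cv2.resize(im[240:512,60:300,::-1][:144],None,fx=3.3,fy=3.3) if 0 else cv2.resize(im[120:340,90:290,::-1],None,fx=2.7,fy=2.7))
for nm,c0,r,L in (('tumbler',(.5345,-.3915),.031,.1),('vase',(.4675,-.129),.023,.14)):
    Q=np.vstack([w[(np.hypot(w[...,0]-c0[0],w[...,1]-c0[1])<.05)&(w[...,2]>.04)&(w[...,2]<L+.035)&(c[...,2]>c[...,0]*.8)&(c.sum(-1)>220)] for w,c in W.values()])
    def U(x):
        a=np.array([x[0],x[1],-1]);a/=np.linalg.norm(a);return x[2:5],a
    s=least_squares(lambda x:sdf(Q,*U(x),r,L),[0,0,*c0,.023+L],loss='soft_l1',f_scale=.002)
    b,a=U(s.x);print(nm,len(Q),'rim',(b+a*L).round(4),'tilt',np.degrees(np.arccos(-a[2])).round(2))
print(now()[:2])
E
```

```text
tumbler 1008 rim [ 0.5338 -0.394   0.0238] tilt 0.12
vase 489 rim [ 0.4686 -0.1312  0.0235] tilt 0.72
({'time': 32.05, 'q': array([-1.53177350e+01, -4.29453131e+01, -3.31445344e+01,  6.97395243e+01,
       -4.99184975e-02,  6.91913109e-02]), 'qd': array([ 0.06076907,  0.73712155, -1.15624292, -0.39131268, -0.01367851,
        0.02422738]), 'joint_efforts': array([ 1.63573146e-03, -8.94275218e+00,  5.24858737e+01, -5.41307956e+00,
       -2.62476613e-03,  5.77264231e-06]), 'ee_pos': array([ 0.40926126, -0.11233767,  0.23628918]), 'tcp_rot': array([-179.99012784,   30.06129057,  164.60232031]), 'wrist_force': array([-0.2677062 , -0.05510337,  0.19588704]), 'torque': array([ 0.11277701,  0.46593601, -0.04848089]), 'grasp_force': 0.0, 'opening': 0.08532957549378646}, array([ 0.40926126, -0.11233767,  0.23628918]))
```

View pics/s7.png

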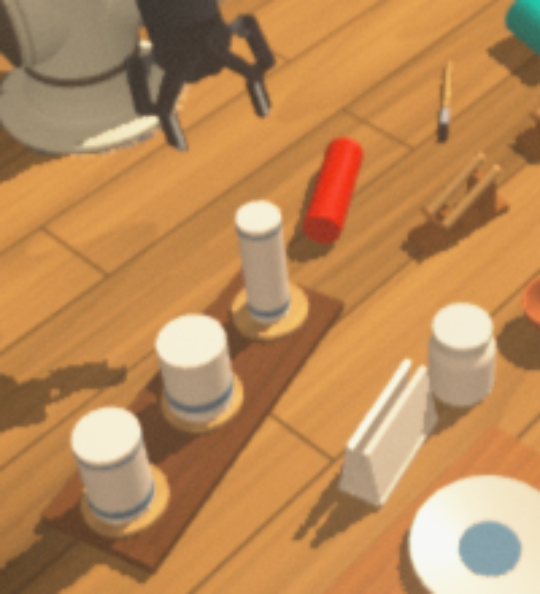

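Both pieces are seated and upright: the tumbler at crop pixels (112,470) and the vase at (265,265). The gripper is clear of everything, so I'm handing the job in.

```bash
python3 -c "
from workcell import workorder
print(workorder.job_done())"
```

```text
the job is handed in; nothing more can be done
None
```

The tumbler is upside down on the thick peg and the vase on the slim one. In the last camera check both rims were within 1 mm of the foot and about 3 mm of the peg axis, and both pieces stood within 1° of vertical. I handed the job in at about 32 s; no verdict came back.

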